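Feed a row of castings along the loading rail to the stop and shut the keeper

ROBOT

A 7-joint arm with a two-finger parallel gripper is mounted at the origin on a cart in front of the work surface, level with it; the furniture and walls round the work are solid. World frame = base frame: x ahead of the robot, y to its left, z up, the work surface at z = 0. Lengths are in m, angles in rad, forces in N, time in s.
With the tool pointing down it reaches from about 0.425 to 0.825 m from the base axis. Payload 3.6 kg.
Tool frame: the origin (TCP) lies where the fingers leave the gripper's body, on its centre line; the fingertips stand 73 mm ahead of it and the grasp point (between the pads) lies 54 mm ahead of it; x points along the fingers, y is the direction in which the jaws open and shut, and the axes are right-handed (so a half turn about x gives the same grasp; the last joint's range is limited). The gripper opens to 85 mm and grips with 20 to 120 N. Pads are 22 mm wide; open, the fingers measure 114 mm over their backs; the gripper's body (76 mm by 85 mm) begins 54 mm behind the grasp point. The pads swing forward as they close: fully open they stand 13 mm farther back than shut.
Start: joints at [-1.246, 0.615, -0.013, 1.423, 0.008, 1.103, -0.04], TCP at [0.223, 0.61, 0.304] pointing down, gripper open.
Joint ranges: [-3.12, 3.12], [-0.3, 2.06], [-1.34, 1.32], [0.26, 2.42], [-1.36, 4.5], [0.01, 1.98], [-2.84, 2.84]. Speed limits (rad/s): [2.79, 2.79, 3.14, 3.14, 3.14, 3.14, 3.14].

INTERFACE

Orientations are given as a unit quaternion [x, y, z, w].
In Python, from station import arm, snapshot, camera_info, ticket gives the robot as it stands. Calls block until the motion is done:
- arm.movep(position, orientation): joint-space move of the TCP to a pose.
- arm.line_to(position, velocity=0.15, ori=None): straight line of the TCP; ori=None keeps the orientation; velocity is the mean speed in m/s.
- arm.move_j(angles): joint-space move.
- arm.move_gripper(opening, effort=None): opening from 0.0 (shut) to 1.0 (fully open); effort is the grip in N (None keeps the last); returns when the fingers have stopped.
- arm.pause(seconds).
- arm.ik(position, orientation): joint angles nearest the present ones, or None.
- snapshot(name): name is "scene" or "side" or "wrist"; returns the picture (384x512x3 uint8, blue, green, red); there is no depth.
- camera_info(name): a dict with "fx", "fy", "cx", "cy" (pixels), "dist_coeffs" ([k1, k2, p1, p2, k3] as OpenCV has them; the pictures are not rectified), "R" (3x3) and "t" (3): a world point X has camera coordinates R X + t; the wrist camera has in their place "T_tool_cam" (4x4, takes a point from camera to tool coordinates, whose origin is the TCP and whose axes are the tool frame's). Camera axes: x right, y down, z forward; pixel columns grow to the right and rows downward; lengths in m; the calibration is good to about 2 mm. A picture is of the moment at which its call begins: read the wrist's pose just before it. camera_info takes no time and is no camera call.
A pose or a line that the arm cannot do raises arm.MotionError and nothing moves.
- ticket.finish_job(): hands the job in, once; it reports no verdict.
Readings, each from a call of its own:
- arm.read_time(): time.
- arm.read_joint_positions(): joint angles.
- arm.read_dq(): joint speeds.
- arm.read_effort(): joint torques, N m.
- arm.read_tool_pos(): TCP position.
- arm.read_eef_rot(): TCP orientation.
- arm.read_ft_force(): force on the tool from outside, world axes, zero at the start.
- arm.read_wrist_torque(): the same for the moment, N m.
- arm.read_opening(): opening from 0.0 (shut) to 1.0 (fully open).
Only numpy, scipy, OpenCV 4.12 (cv2) and the standard library are available. Lean on these libraries where they do the work, as an engineer would, in place of code of your own. Each camera call takes 0.05 s, during which the arm holds its last target.

TASK

Three castings stand in a row in the channel of the loading rail. With your fingertips, push on the rear casting so that the whole row slides along as one train until the front casting is fully home against the end stop; then swing the keeper arm shut across the channel behind the row. Nothing is to be lifted or tipped, push on no casting but the rear one, and leave the oil can, deburring tool, nut and bolt round the rail where they lie.

Things in the scene. Friction and masses are not known exactly. Their poses are not given: they have to be found in the camera images.
- rail: loading rail fixed to the bench: dark steel base plate 340 x 120 x 10 mm, straight channel along its x axis, floor 10 mm over the bench. Origin: centre of its underside; x points along the channel to the end stop, y across, z up. Two aluminium side guides, 14 mm high over the floor, 8 mm thick, inner faces at y = +-27 mm, run from x = -165 mm to the stop. The -x end is open
- rail_stop (a point): foot of the end stop's face, mid-channel on the channel floor, at rail x = 140 mm; axes as the rail's. The stop is a steel block 70 mm wide, 34 mm high over the floor
- front_centre (a point): centre (half-way up, 15 mm over the channel floor) of the front (nearest the stop) casting: round dark cast-iron boss, 49 mm across its foot, 30 mm tall, about 0.3 kg, loose and upright in the channel
- middle_centre (a point): centre (half-way up, 15 mm over the channel floor) of the middle casting: round dark cast-iron boss, 49 mm across its foot, 30 mm tall, about 0.3 kg, loose and upright in the channel
- rear_centre (a point): centre (half-way up, 15 mm over the channel floor) of the rear (farthest from the stop) casting: round dark cast-iron boss, 49 mm across its foot, 30 mm tall, about 0.3 kg, loose and upright in the channel; the three stand touching or within 1 mm, about 50 mm apart between centres. Sliding the row takes 4 to 9 N
- keeper (a joint): swing of the keeper arm about its upright pivot, in rad: it starts open, between 0 and 0.2, pointing away from the stop beside the channel; 1.75 is shut (a hard stop), where it lies square across the channel. It grows clockwise seen from above, turns easily (under 1 N at the knob) and stays where it is left
- keeper_hinge (a point): pivot of the keeper arm, on a post beside the channel on the rail's -y side, at rail x = -18 mm, y = -48 mm, height 32 mm over the bench. Flat steel arm 10 mm wide, 28 to 37 mm over the bench (just above the side guides), 78 mm from pivot to knob. Shut, it points to the rail's +y, about 4 mm behind a row that is fully home
- keeper_knob (a point): middle of the black upright knob on the arm's free end, 14 mm across, from 37 to 61 mm over the bench; it can be pushed from any side
- oil_can: small green oil can with a spout, 62 x 72 x 123 mm, standing loose beyond the end stop; origin under its middle. A bystander
- deburr_tool: deburring tool with a blue handle, 16 x 118 x 17 mm, lying loose beside the rail; origin under its middle. A bystander
- nut: hexagon nut, 24 x 27 x 13 mm, lying loose beside the stop end of the rail; origin under its middle. A bystander
- bolt: hexagon bolt, 22 x 59 x 19 mm, lying loose beside the rail; origin under its middle. A bystander
Things that resemble listed ones, but are neither listed nor needed, are in the scene too. What is shaped like the part that bears rear_centre but pink is not meant.

How it is judged:
By the outcome, as a careful person would: the job done as asked, in the order asked, and still so for the second after the job is handed in, with the robot touching nothing.
It also fails if it takes over 48 s, if anything falls off the work surface, if the arm or the gripper's body presses on something with over 40 N, if the wrist force passes 120 N, or if a joint passes its speed limit or range.

## Working session

There is one attempt and no reset: what is moved stays moved. The work goes in short steps, each a Python script; the robot and the scene stay as the last script left them, time stands still between calls to the robot, and variables do not carry over. Pictures are saved under pics/ and viewed, and the job is handed in when it is done.

```bash
mkdir -p pics; ls
python3 - <<'E'
from station import arm,snapshot,camera_info
import cv2
for n in ["scene","side","wrist"]:
    cv2.imwrite(f"pics/{n}0.png",snapshot(n))
    print(n,camera_info(n))
print(arm.read_time(),arm.read_tool_pos(),arm.read_eef_rot())
E
```

```text
pics
scene {'fx': 449.1681770438305, 'fy': 449.1681770438305, 'cx': 250.0132432914305, 'cy': 191.22687037054618, 'dist_coeffs': array([0.05600636, 0.        , 0.        , 0.        , 0.        ]), 'R': array([[ 0.80134078, -0.59820567, -0.00171008],
       [-0.3361591 , -0.4479417 , -0.82845959],
       [ 0.4948232 ,  0.66445332, -0.56004624]]), 't': array([-0.45607923,  0.24687936,  0.60894869])}
side {'fx': 415.38100538734915, 'fy': 415.38100538734915, 'cx': 249.57333114654244, 'cy': 195.65514780565735, 'dist_coeffs': array([-0.01971468,  0.        ,  0.        ,  0.        ,  0.        ]), 'R': array([[ 0.92334164, -0.38374582,  0.01339235],
       [-0.13025614, -0.34584139, -0.92920776],
       [ 0.36121122,  0.85623179, -0.36931501]]), 't': array([-0.51854545,  0.11749543,  0.66612808])}
wrist {'fx': 321.7233738345122, 'fy': 321.7233738345122, 'cx': 256.1884935500402, 'cy': 194.11463864768157, 'dist_coeffs': array([-0.02545531,  0.        ,  0.        ,  0.        ,  0.        ]), 'T_tool_cam': array([[-4.11588817e-04, -3.03344892e-01,  9.52880741e-01,
        -6.86379516e-02],
       [ 9.99999784e-01,  3.63560165e-04,  5.47679080e-04,
        -1.71037921e-04],
       [-5.12565131e-04,  9.52880761e-01,  3.03344677e-01,
        -7.86023790e-02],
       [ 0.00000000e+00,  0.00000000e+00,  0.00000000e+00,
         1.00000000e+00]])}
0.15 [0.22319747 0.6099953  0.30299637] [ 0.122674    0.69638977 -0.12408992  0.69612791]
```

View pics/scene0.png

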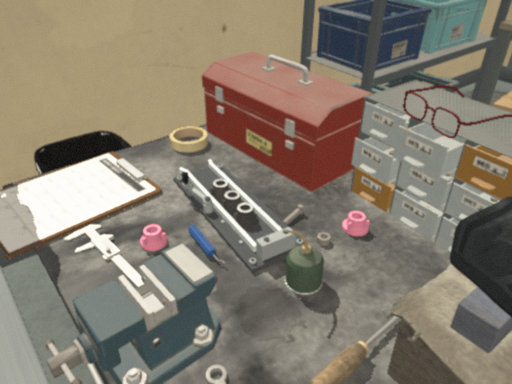

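View pics/side0.png

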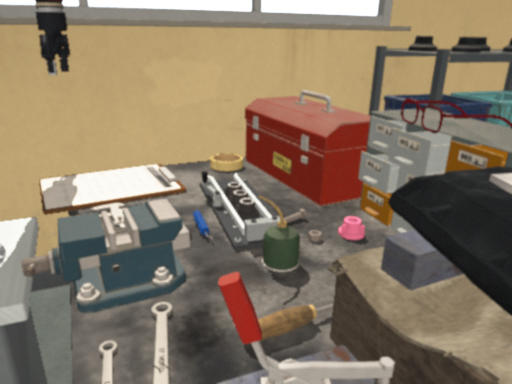

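View pics/wrist0.png

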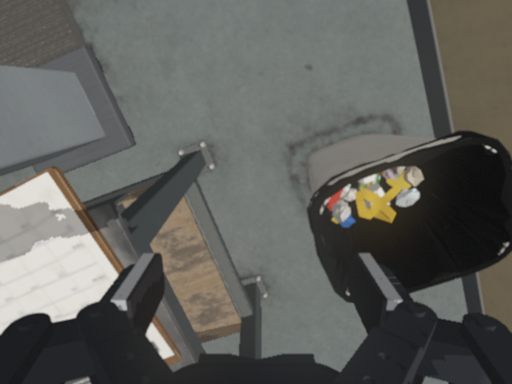

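```bash
cat > h.py <<'E'
import numpy as np,cv2
from station import camera_info
def crop(img,x0,y0,x1,y1,s,fn):
    c=cv2.resize(img[y0:y1,x0:x1],None,fx=s,fy=s,interpolation=cv2.INTER_CUBIC)
    for u in range((x0+9)//10*10,x1,10):
        cv2.line(c,((u-x0)*s,0),((u-x0)*s,5 if u%50 else 14),(0,255,255),1)
        if u%50==0: cv2.putText(c,str(u),((u-x0)*s,26),0,.4,(0,255,255),1)
    for v in range((y0+9)//10*10,y1,10):
        cv2.line(c,(0,(v-y0)*s),(5 if v%50 else 14,(v-y0)*s),(0,255,255),1)
        if v%50==0: cv2.putText(c,str(v),(16,(v-y0)*s+4),0,.4,(0,255,255),1)
    cv2.imwrite(fn,c)
def KD(i): return np.array([[i['fx'],0,i['cx']],[0,i['fy'],i['cy']],[0,0,1.]]),np.array(i['dist_coeffs'],float)
def RT(n,pose=None):
    i=camera_info(n)
    if n!='wrist': return np.array(i['R']),np.array(i['t'])
    from scipy.spatial.transform import Rotation as Ro
    p,q=pose;T=np.eye(4);T[:3,:3]=Ro.from_quat(q).as_matrix();T[:3,3]=p
    W=np.linalg.inv(T@i['T_tool_cam']);return W[:3,:3],W[:3,3]
def ray(n,px,pose=None):
    K,D=KD(camera_info(n));R,t=RT(n,pose)
    u=cv2.undistortPoints(np.array(px,float).reshape(-1,1,2),K,D).reshape(-1,2)
    d=np.c_[u,np.ones(len(u))]@R
    return -R.T@t,d
def onz(n,px,z,pose=None):
    o,d=ray(n,px,pose);return o+d*((z-o[2])/d[:,2])[:,None]
def proj(n,X,pose=None):
    K,D=KD(camera_info(n));R,t=RT(n,pose)
    return cv2.projectPoints(np.array(X,float).reshape(-1,1,3),cv2.Rodrigues(R)[0],t,K,D)[0].reshape(-1,2)
E
python3 - <<'E'
import cv2
from h import *
crop(cv2.imread('pics/scene0.png'),165,145,345,300,4,'pics/sc1.png')
crop(cv2.imread('pics/side0.png'),180,160,330,270,5,'pics/sd1.png')
for n in['scene','side']: print(ray(n,[[0,0]])[0])
print(onz('scene',[[262,269],[178,172]],0))
E
```

```text
[ 0.14714369 -0.5668596   0.54478906]
[ 0.25348617 -0.7287149   0.3621333 ]
[[ 0.50197284 -0.12448002  0.        ]
 [ 0.54289299  0.24285639  0.        ]]
```

View pics/sc1.png

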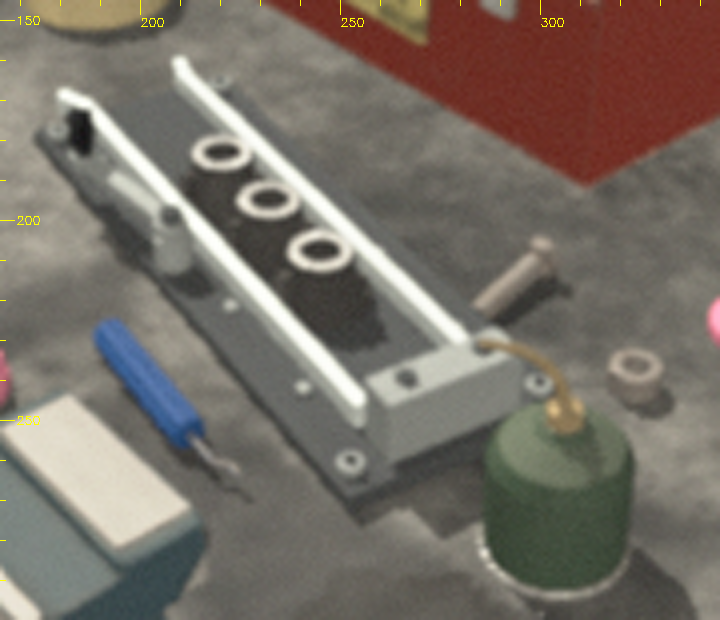

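View pics/sd1.png

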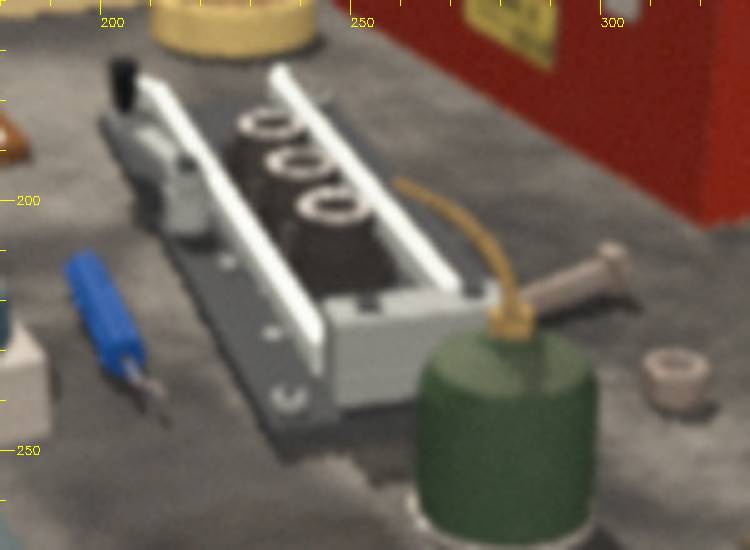

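Run:
```python
from h import *
from station import arm
from scipy.spatial.transform import Rotation as Ro
print(Ro.from_quat(arm.read_eef_rot()).as_matrix())
# plate near-edge top corners
P=onz('scene',[[175,179],[253,268]],.01);Q=onz('side',[[200,184],[237,252]],.01);print(P,Q,np.linalg.norm(P[0]-P[1]))
# casting ring tops z=.04
a=onz('scene',[[220,183],[232,195],[244.7,207.5]],.04);b=onz('side',[[232.5,184.8],[238,192.3],[245,201]],.04)
print(a,b)
print('toolbox',onz('scene',[[311,191]],0),'can',onz('side',[[281,268]],0), 'knob',onz('scene',[[184,172.5]],.061),onz('side',[[204,172]],.061))
print('vise jaw corner if z=.1',onz('scene',[[217,275],[183,244]],.0),onz('scene',[[217,275],[183,244]],.1))
```

```text
[[-7.14035994e-04  3.43622744e-01  9.39107502e-01]
 [-1.90708255e-03  9.39105566e-01 -3.43623485e-01]
 [-9.99997927e-01 -2.03631507e-03 -1.52382360e-05]]
[[ 0.51579543  0.20596177  0.01      ]
 [ 0.48473092 -0.12156887  0.01      ]] [[ 0.51351563  0.20233611  0.01      ]
 [ 0.47761312 -0.14568358  0.01      ]] 0.3290005009763463
[[ 0.5617589   0.09346724  0.04      ]
 [ 0.55659949  0.04276508  0.04      ]
 [ 0.55194714 -0.00623648  0.04      ]] [[ 0.55798346  0.09254914  0.04      ]
 [ 0.55280957  0.04483127  0.04      ]
 [ 0.5485513  -0.00576113  0.04      ]]
toolbox [[0.73457741 0.00097214 0.        ]] can [[ 0.53241248 -0.20496272  0.        ]] knob [[0.50743202 0.14312827 0.061     ]] [[0.50672319 0.14104395 0.061     ]]
vise jaw corner if z=.1 [[ 0.43209344 -0.09006486  0.        ]
 [ 0.42586182  0.01447383  0.        ]] [[ 0.37978884 -0.17758401  0.1       ]
 [ 0.37470108 -0.09223415  0.1       ]]
```

Run:
```python
from h import *
from station import arm,snapshot
from scipy.spatial.transform import Rotation as Ro
d=np.array([-.096,-.995,0]);d/=np.linalg.norm(d)
x=np.array([0,0,-1.]);q=Ro.from_matrix(np.c_[x,np.cross(d,x),d]).as_quat()
p=[.56,.10,.27]
print(arm.ik(p,q))
arm.movep(p,q);arm.move_gripper(0.)
pose=(arm.read_tool_pos(),arm.read_eef_rot());im=snapshot('wrist')
cv2.imwrite('pics/w1.png',im);np.save('w1pose.npy',np.r_[pose[0],pose[1]]);print(pose,arm.read_time(),arm.read_ft_force())
crop(im,0,0,512,384,1,'pics/w1g.png')
```

```text
[-0.47424241  0.54975729  0.40690173  1.71835119 -0.26143391  0.927341
 -0.05912312]
(array([0.56002736, 0.09997085, 0.27001733]), array([ 0.52348489,  0.4753613 , -0.52345124,  0.47538826])) 3.1583 [ 0.33979766 -0.35061712  0.0616381 ]
```

View pics/w1g.png

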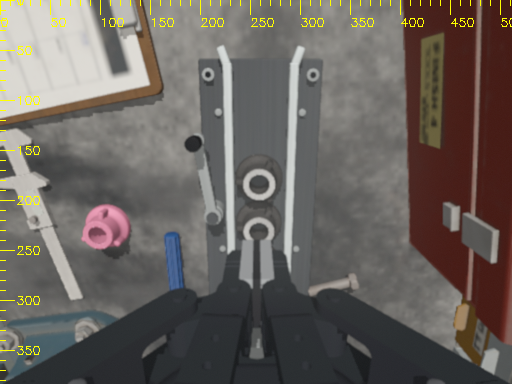

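Run:
```python
from h import *
crop(cv2.imread('pics/w1.png'),180,35,335,270,3,'pics/w1c.png')
```

```text
(no output)
```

View pics/w1c.png

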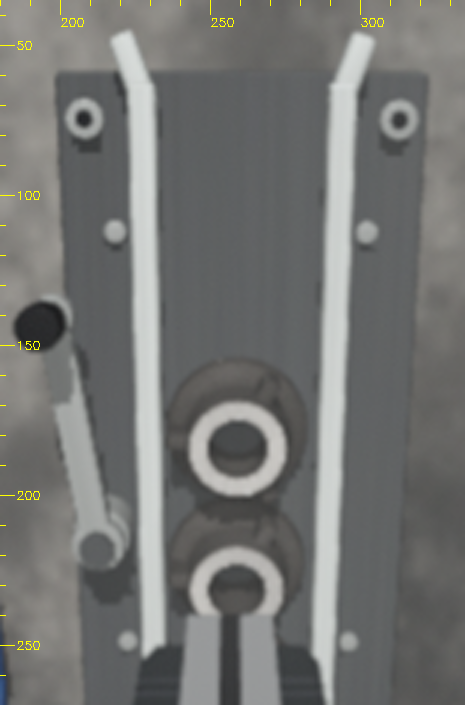

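Run:
```python
from h import *
w=np.load('w1pose.npy');P=(w[:3],w[3:])
f=lambda px,z:onz('wrist',px,z,P)
c=f([[198.3,59],[322.7,60],[206.7,235],[314.3,235]],.01);print('plate',c,np.linalg.norm(c[0]-c[1]))
g=f([[232.3,63.3],[290,63.3],[235,248.3],[284,248.3]],.024)
print('guide',g,np.linalg.norm(g[0]-g[1]),np.linalg.norm(g[2]-g[3]))
m0=(g[0]+g[1])/2;m1=(g[2]+g[3])/2;d=(m1-m0)[:2];d/=np.linalg.norm(d);d2=((c[2]+c[3]-c[0]-c[1])[:2]);d2/=np.linalg.norm(d2)
yv=np.array([-d[1],d[0]])
# rear end of plate = -170
e=((c[0]+c[1])/2)[:2]; cen=m1[:2]+d*((e-m1[:2])@d+.170)
print('dir',d,d2,'centre',cen)
def rl(X): return np.c_[(X[:,:2]-cen)@d,(X[:,:2]-cen)@yv]
print('knob',rl(f([[193.3,143.7]],.061)),'hinge',rl(f([[212.3,218.3]],.045)))
print('rear ring',rl(f([[259.3,184.3],[258.5,231]],.04)),'rear foot edge',rl(f([[259,154.3]],.012)))
for n,pp in[('scene',[[220,183],[232,195],[244.7,207.5]]),('side',[[232.5,184.8],[238,192.3],[245,201]])]:print(n,rl(onz(n,pp,.04)))
print('scene near corner',rl(onz('scene',[[175,179],[253,268]],.01)),'knob',rl(onz('scene',[[184,172.5]],.061)))
print('stop face top scene',rl(onz('scene',[[256.5,239],[289,227]],.044)))
np.save('rail.npy',np.r_[cen,d])
```

```text
plate [[0.51468045 0.21274875 0.01      ]
 [0.63232011 0.20059128 0.01      ]
 [0.49687187 0.03089334 0.01      ]
 [0.61668037 0.01939916 0.01      ]] 0.11826619530549613
guide [[0.54726416 0.204572   0.024     ]
 [0.59966827 0.19955548 0.024     ]
 [0.52819484 0.01856767 0.024     ]
 [0.58114322 0.01348869 0.024     ]] 0.05264367850235326 0.05319141574920276
dir [-0.10052897 -0.99493413] [-0.0917435  -0.99578267] centre [0.55683735 0.03748807]
knob [[-0.09735535 -0.05851455]] hinge [[-0.02168025 -0.04690468]]
rear ring [[-0.05518671 -0.00097017]
 [-0.00609352 -0.00138951]] rear foot edge [[-0.07918472 -0.00121848]]
scene [[-0.05619034 -0.00073091]
 [-0.00522637 -0.00076715]
 [ 0.04399466 -0.00046985]]
side [[-0.05489736 -0.00439493]
 [-0.00690109 -0.00474558]
 [ 0.04386309 -0.00389628]]
scene near corner [[-0.16349434 -0.0577705 ]
 [ 0.16549997 -0.05575132]] knob [[-0.10013838 -0.05977495]]
stop face top scene [[ 0.1383506  -0.03228595]
 [ 0.14014956  0.03453294]]
```

```bash
cat >> h.py <<'E'
from scipy.spatial.transform import Rotation as Ro
_r=np.load('rail.npy');cen=_r[:2];dx=_r[2:];dy=np.array([-dx[1],dx[0]])
def W(x,y,z): return np.r_[cen+dx*x+dy*y,z]
def rail(p): v=np.array(p)[:2]-cen; return np.array([v@dx,v@dy,p[2]])
def Q(ang=0): # tool z along rail direction at angle ang from rail x (ccw)
    d=np.r_[dx*np.cos(ang)+dy*np.sin(ang),0];x=np.array([0,0,-1.])
    return Ro.from_matrix(np.c_[x,np.cross(d,x),d]).as_quat()
def frail(f): return np.array([f[:2]@dx,f[:2]@dy,f[2]])
E
python3 - <<'E'
from h import *
from station import arm,snapshot
w=np.load('w1pose.npy');P=(w[:3],w[3:])
print('tip proj',proj('wrist',[w[:3]-[0,0,.073]],P))
arm.movep(W(-.125,0,.16),Q())
arm.line_to(W(-.125,0,.088),.1)
print(arm.read_time(),rail(arm.read_tool_pos()),frail(arm.read_ft_force()),arm.read_opening())
for n in['scene','side']: crop(snapshot(n),150,120,300,260,4,f'pics/{n}2.png')
E
```

```text
tip proj [[257.90413488 257.33791005]]
4.6 [-0.12496447  0.000578    0.08865017] [-0.46943753  0.89350581  0.08343547] 0.00230198380150744
```

View pics/scene2.png

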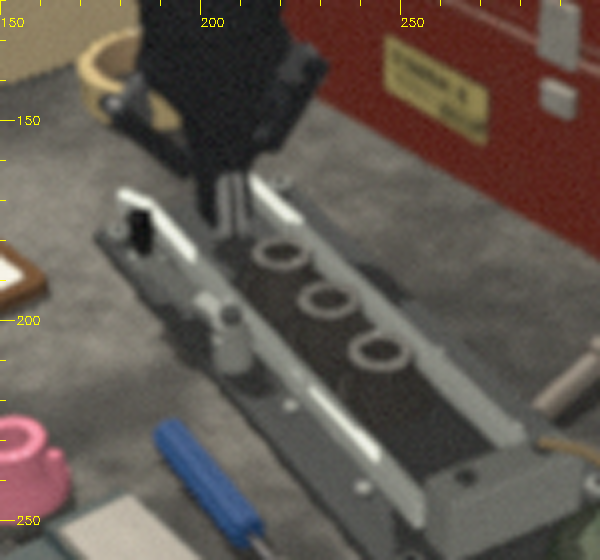

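View pics/side2.png

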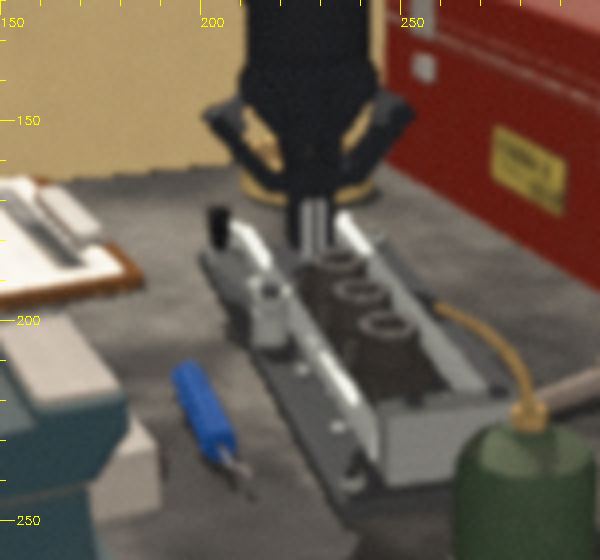

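The shut fingers stand in the channel behind the rear ring (scene ~(207,178); ring at (219,184)), between the guides and clear of the knob. Now the push.

Run:
```python
from h import *
from station import arm,snapshot
z=.088
b=frail(arm.read_ft_force())
for x in(-.09,-.075,-.06,-.045,-.033):
    arm.line_to(W(x,0,z),.06);f=frail(arm.read_ft_force())-b
    print(x,rail(arm.read_tool_pos()).round(4),f.round(1))
    if f[0]<-25: break
x=-.033
while x<-.008 and f[0]>-16:
    x+=.002; arm.line_to(W(x,0,z),.05);f=frail(arm.read_ft_force())-b
    print(round(x,4),rail(arm.read_tool_pos()).round(4),f.round(1))
print(arm.read_time())
for n in['scene','side']: crop(snapshot(n),160,130,310,270,4,f'pics/{n}3.png')
```

```text
-0.09 [-0.09  -0.     0.088] [-0.4  1.7  0.2]
-0.075 [-0.0765  0.0002  0.0881] [-4.   1.4  0.4]
-0.06 [-0.0608  0.      0.088 ] [-3.8  1.8  0.4]
-0.045 [-0.0452 -0.0001  0.0879] [-4.1  1.6 -0.4]
-0.033 [-0.0336 -0.0001  0.088 ] [-4.   1.2  0.9]
-0.031 [-0.0327 -0.0001  0.088 ] [-5.9  0.9  0.4]
-0.029 [-0.0313 -0.      0.088 ] [-6.1  1.9  0.9]
-0.027 [-0.0295 -0.      0.088 ] [-6.9  0.7  0.1]
-0.025 [-0.0276 -0.      0.088 ] [-7.6  1.3  0.7]
-0.023 [-0.0256 -0.      0.088 ] [-6.3  2.1  0. ]
-0.021 [-0.0236 -0.0001  0.088 ] [-6.8  2.1 -0.1]
-0.019 [-0.0216 -0.0001  0.088 ] [-7.2  1.2 -0.2]
-0.017 [-0.0195 -0.0001  0.088 ] [-7.4  1.5  0.3]
-0.015 [-0.0176 -0.0002  0.088 ] [-7.8  1.6 -0.2]
-0.013 [-0.0157 -0.0002  0.088 ] [-6.7  1.8  0.7]
-0.011 [-0.015  -0.0001  0.0881] [-8.8  1.8  0.6]
-0.009 [-0.0145  0.0001  0.0882] [-11.6   2.9   0.9]
-0.007 [-0.0141  0.0004  0.0884] [-14.2   2.1   1.8]
10.2333
```

View pics/scene3.png

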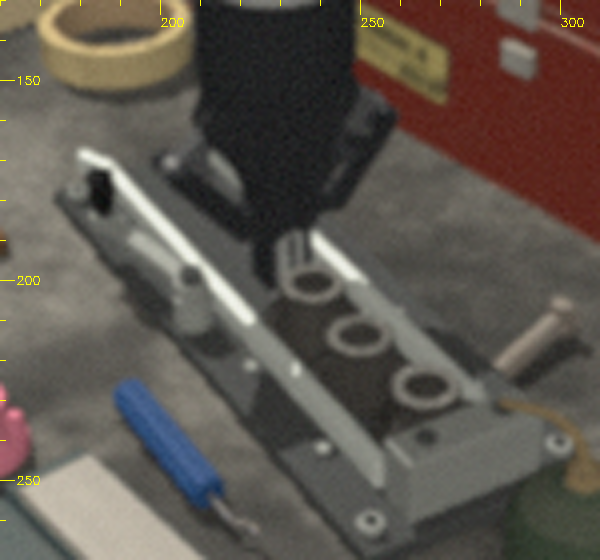

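Motion stalled at TCP rail x≈-0.0145 and the force is rising: the row looks home. One firmer step, then back off and look.

Run:
```python
from h import *
from station import arm,snapshot
arm.line_to(W(-.003,0,.088),.05);print(rail(arm.read_tool_pos()).round(4),frail(arm.read_ft_force()).round(1))
arm.line_to(W(-.06,0,.088),.15)
arm.line_to(W(-.09,0,.16),.15)
arm.line_to(W(-.05,0,.27),.3)
pose=(arm.read_tool_pos(),arm.read_eef_rot());im=snapshot('wrist');cv2.imwrite('pics/w4.png',im);np.save('w4pose.npy',np.r_[pose])if 0 else np.save('w4pose.npy',np.r_[pose[0],pose[1]])
crop(im,160,80,360,270,4,'pics/w4c.png')
for n in['scene','side']: i=snapshot(n);cv2.imwrite(f'pics/{n}4.png',i);crop(i,170,150,320,270,5,f'pics/{n}4c.png')
print(arm.read_time())
```

```text
[-0.0131  0.0008  0.0887] [-18.    2.7   0.7]
12.475
```

View pics/scene4c.png

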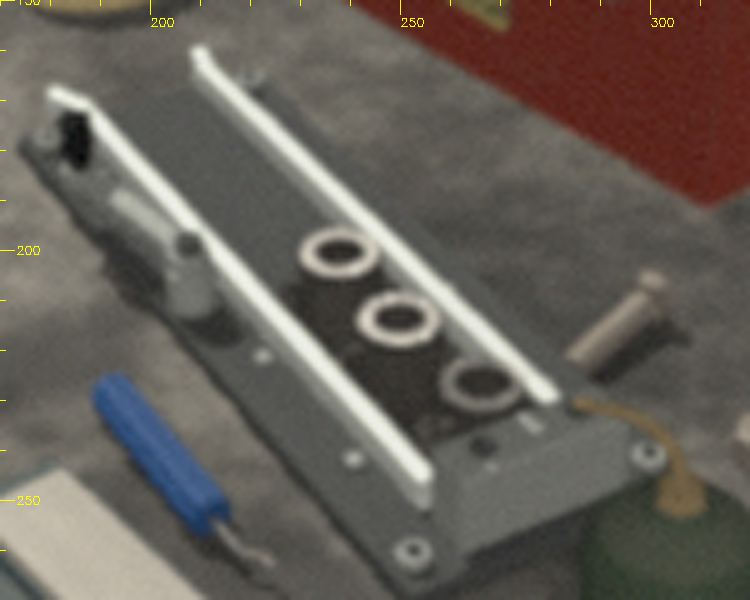

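View pics/w4c.png

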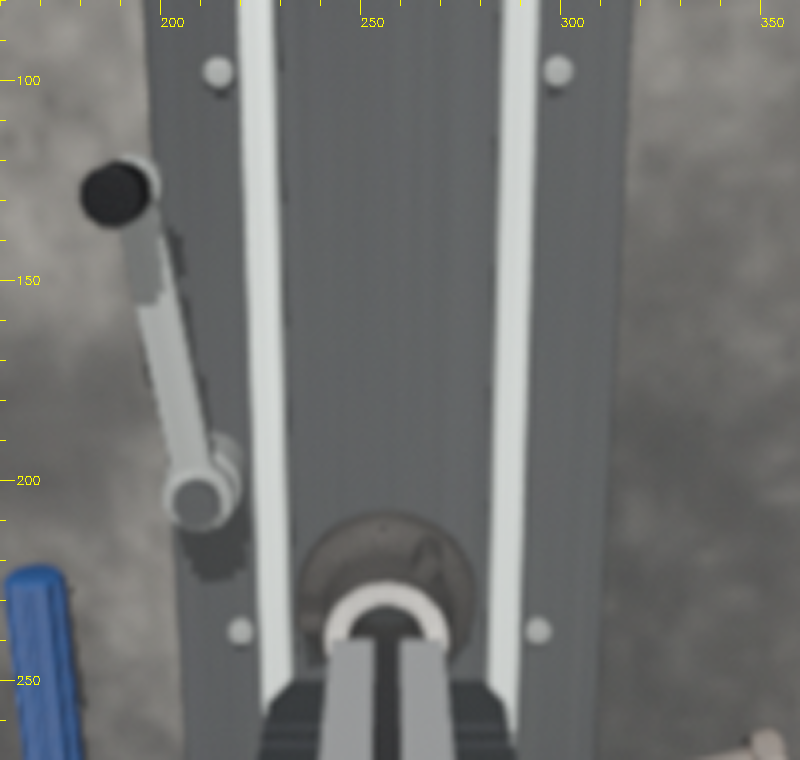

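Run:
```python
from h import *
w=np.load('w4pose.npy');P=(w[:3],w[3:])
r=lambda X:np.array([rail(x) for x in X]).round(4)
print(r(onz('scene',[[238,200.6],[250,213.8],[266,226.6]],.04)))
print('wrist rear foot edge',r(onz('wrist',[[256.3,208]],.012,P)),'ring back edge',r(onz('wrist',[[256.5,225.5]],.04,P)))
print('knob',r(onz('wrist',[[188.7,128.5]],.061,P)),'hinge',r(onz('wrist',[[209,206]],.043,P)))
print(proj('scene',[W(.1155,0,.04),W(.1155,.0025,.04),W(.14,-.035,.044),W(.14,.035,.044)]))
```

```text
[[ 1.760e-02 -1.000e-04  4.000e-02]
 [ 6.630e-02 -2.100e-03  4.000e-02]
 [ 1.139e-01  2.900e-03  4.000e-02]]
wrist rear foot edge [[-0.0071 -0.0014  0.012 ]] ring back edge [[ 0.0014 -0.0012  0.04  ]]
knob [[-0.0971 -0.0588  0.061 ]] hinge [[-0.0205 -0.0475  0.043 ]]
[[265.13257463 227.59429502]
 [266.30777518 227.14291189]
 [255.65724214 240.06530396]
 [289.16691807 226.87016677]]
```

View pics/side4c.png

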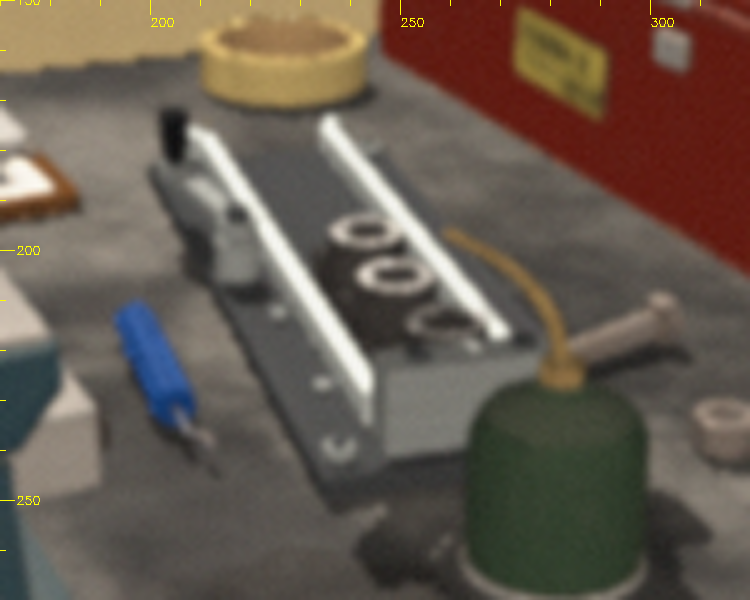

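Rings in the scene picture at (238,201), (250,214), (266,227) give rail x = 17.6, 66, 114 mm; expected about 17.5, 66.5, 115.5, with the rear foot edge at -7.1 mm in the wrist view. So the row is home. The knob measures rail (-97,-59), keeper angle about 0.04. Now the keeper.

```bash
cat > k.py <<'E'
from h import *
H=np.array([-.0195,-.048])
def kp(phi,gap,z=.116,r=.078):
    c=H+r*np.array([-np.cos(phi),np.sin(phi)])-np.array([np.sin(phi),np.cos(phi)])*(.018+gap)
    return W(c[0],c[1],z),Q(np.pi/2-phi)
E
python3 - <<'E'
from k import *
from station import arm,snapshot
for ph in np.linspace(-.1,1.57,5):
    j=arm.ik(*kp(ph,0));print(None if j is None else j.round(2))
arm.movep(*kp(-.12,.022,.2))
arm.line_to(kp(-.12,.022)[0],.12)
print(arm.read_time(),frail(arm.read_ft_force()))
for n in['scene','side']: i=snapshot(n);crop(i,150,110,300,250,4,f'pics/{n}5c.png')
E
```

```text
[-0.28  0.68 -0.05  2.    0.08  0.46  1.18]
[-0.32  0.71  0.03  1.91 -0.04  0.52  0.89]
[-0.35  0.74  0.14  1.84 -0.17  0.57  0.63]
[-0.35  0.77  0.22  1.79 -0.27  0.62  0.35]
[-0.35  0.78  0.31  1.77 -0.37  0.64  0.07]
14.4667 [ 0.42703031 -0.072297   -0.07746382]
```

View pics/scene5c.png

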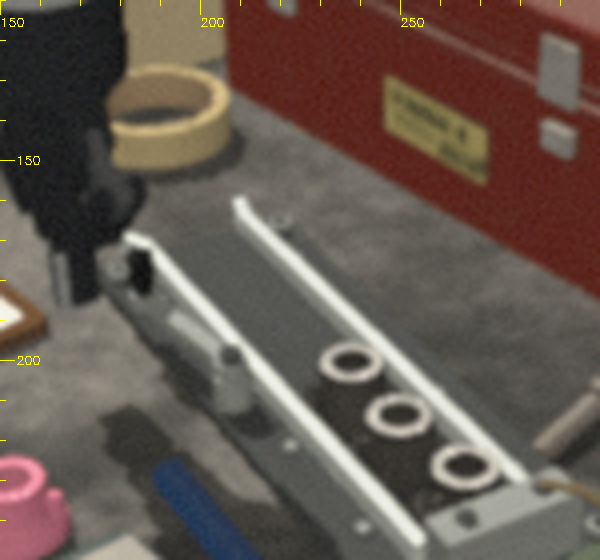

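View pics/side5c.png

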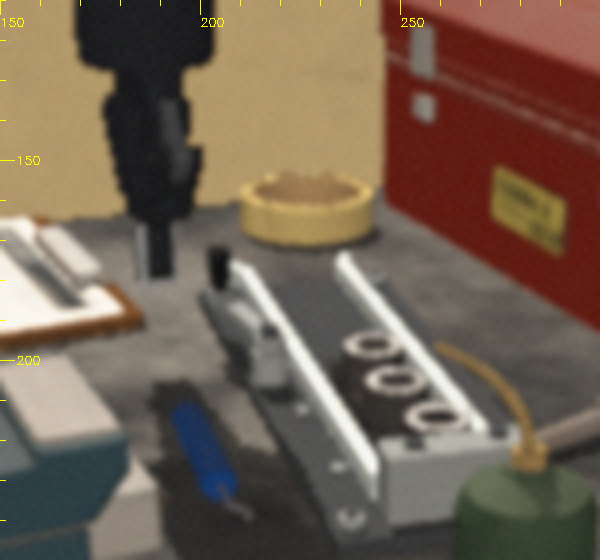

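The fingers (scene ~(168,180)) are beside the knob (184,178) on its outer side. All clear, so I sweep the arc now.

Run:
```python
from k import *
from station import arm,snapshot
b=frail(arm.read_ft_force())
for ph in np.r_[-.12,np.arange(0.05,1.46,.15)]:
    p,q=kp(ph,0.0);arm.line_to(p,.07,ori=q)
    f=frail(arm.read_ft_force())-b;print(round(ph,2),rail(arm.read_tool_pos()).round(4),f.round(1))
    if np.linalg.norm(f)>15: print('STOP');break
print(arm.read_time())
for n in['scene','side']: i=snapshot(n);crop(i,170,130,320,250,5,f'pics/{n}6c.png')
```

```text
-0.12 [-0.0947 -0.0751  0.1161] [ 0.9  0.4 -0.2]
0.05 [-0.0983 -0.0625  0.1159] [ 0.3  1.  -0.6]
0.2 [-0.0994 -0.0507  0.1159] [ 0.2  0.7 -0.1]
0.35 [-0.0988 -0.0387  0.1159] [ 0.2  1.6 -1.4]
0.5 [-0.0965 -0.0269  0.1159] [-0.2  0.5 -1.6]
0.65 [-0.0925 -0.0156  0.1159] [-0.4  1.4 -1.1]
0.8 [-0.0868 -0.005   0.1159] [0.3 0.9 1. ]
0.95 [-0.0796  0.0045  0.1159] [-1.2  0.9 -0.6]
1.1 [-0.0711  0.013   0.1159] [-0.   1.2 -0.2]
1.25 [-0.0614  0.02    0.116 ] [-0.2  0.5 -1.1]
1.4 [-0.0508  0.0255  0.1159] [-0.6  0.9 -0.3]
18.3
```

View pics/scene6c.png

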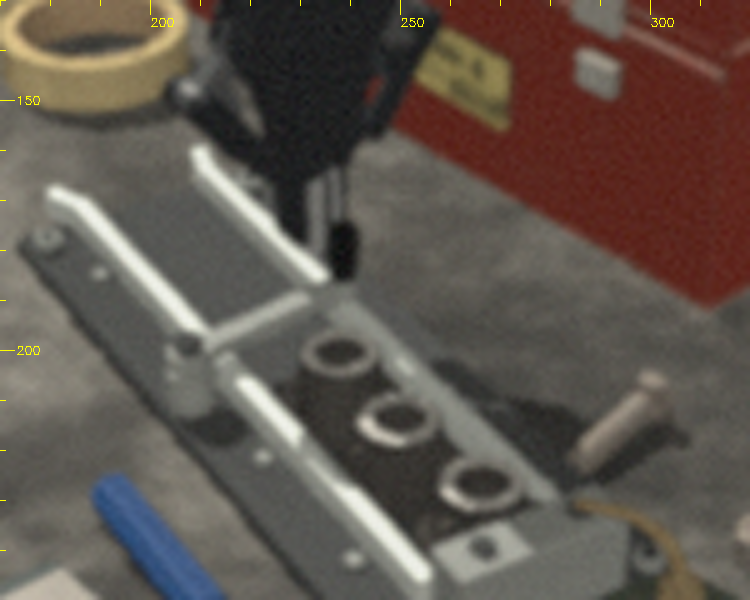

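The keeper has followed the fingers and is nearly across. I push it on gently to its stop.

Run:
```python
from k import *
from station import arm,snapshot
p,q=kp(1.5,0.0);arm.line_to(p,.05,ori=q)
b=frail(arm.read_ft_force())
p,q=kp(np.pi/2,0);x0=rail(p)
for k in range(14):
    x=x0[0]-.003+.0015*k
    arm.line_to(W(x,x0[1],.116),.03,ori=q)
    f=frail(arm.read_ft_force())-b;a=rail(arm.read_tool_pos());print(x.round(4),a.round(4),f.round(1))
    if f[0]<-6: break
arm.line_to(W(a[0]-.04,a[1],.116),.1)
arm.line_to(W(a[0]-.06,0,.27),.2)
pose=(arm.read_tool_pos(),arm.read_eef_rot());im=snapshot('wrist');cv2.imwrite('pics/w7.png',im);np.save('w7pose.npy',np.r_[pose[0],pose[1]])
crop(im,160,80,360,270,4,'pics/w7c.png')
for n in['scene','side']: i=snapshot(n);cv2.imwrite(f'pics/{n}7.png',i);crop(i,170,140,330,270,4,f'pics/{n}7c.png')
print(arm.read_time())
```

```text
-0.0405 [-0.0408  0.0299  0.116 ] [-0.1 -0.5 -1.2]
-0.039 [-0.0391  0.03    0.1161] [-0.8 -0.9 -0.8]
-0.0375 [-0.0373  0.0301  0.116 ] [ 0.2  0.  -0.2]
-0.036 [-0.037  0.03   0.116] [-1.7  0.3  0.1]
-0.0345 [-0.0368  0.03    0.1161] [-4.4  0.7 -0.1]
-0.033 [-0.0365  0.03    0.1161] [-6.5  0.   0.8]
21.8833
```

View pics/scene7c.png

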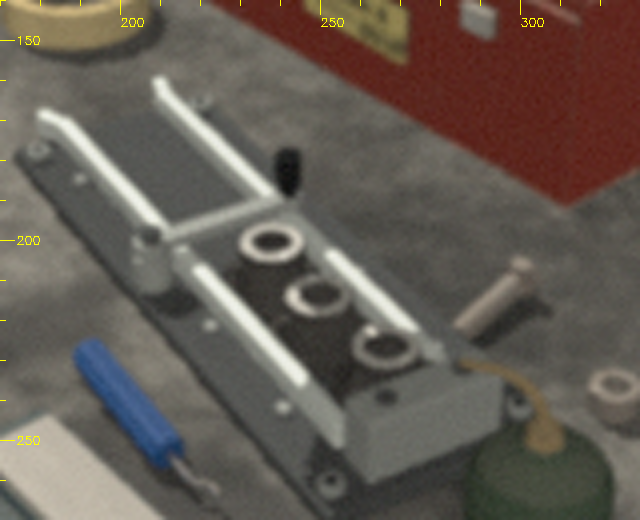

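View pics/w7c.png

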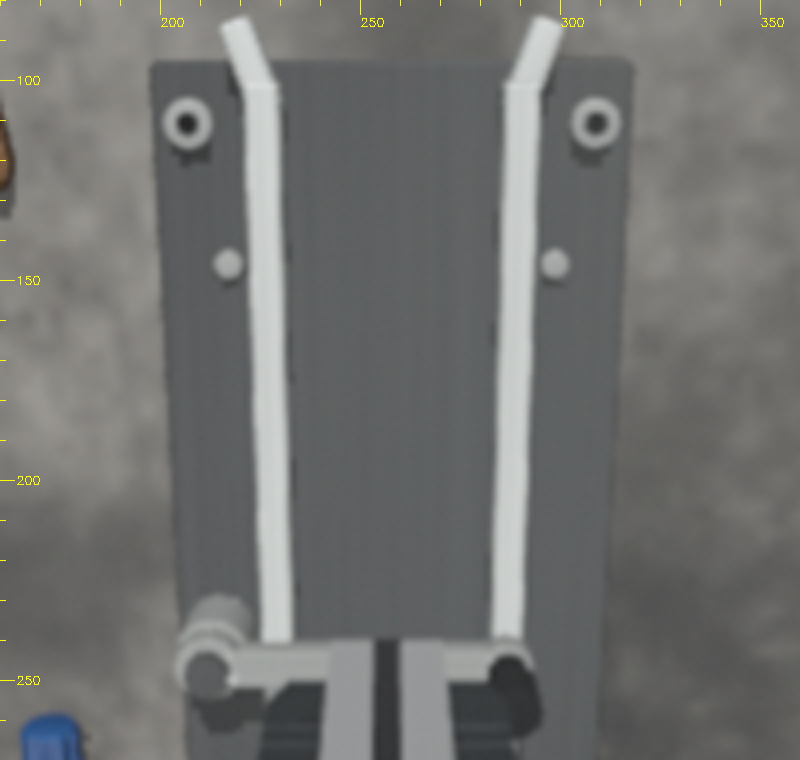

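The keeper lies square across the channel: in the wrist view its hinge is at (211,249) and its knob at (287,249). The rings are unchanged in the scene picture at (238,201), (250,214) and (266,226), and the bystanders are where they lay. Handing in.

Run:
```python
from station import arm,ticket
print(arm.read_time(),arm.read_ft_force().round(1)); ticket.finish_job()
```

```text
21.8833 [0.4 0.1 0.5]
the job is handed in; nothing more can be done
```

The row is home against the end stop, the keeper is shut behind it, and I handed the job in at 21.9 s of the 48 s allowed.

- **Push:** I pushed only the rear casting, with the shut fingertips low in the channel. Sliding took about 4 to 8 N. The row then stalled against the stop, and I pressed on to about 18 N.
- **Row check:** Afterwards the castings measured at rail x = 17.6, 66 and 114 mm, against about 17.5, 66.5 and 115.5 mm expected. That is within the roughly 2 mm calibration. The castings sit slightly zig-zag across the channel, by 2 to 3 mm, within its slack.
- **Keeper:** I swept it round by its knob until it met its hard stop, pressing to about 6.5 N. The last pictures show it square across the channel with the row unmoved.
- **Surroundings:** In the last views the oil can, deburring tool, nut and bolt look unmoved; I judged this by eye. The arm was clear of everything, with about 0 N at the wrist.

One small disagreement: the hinge and knob measured about 2 mm off their stated rail x, which I put down to calibration and allowed for.

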